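# Tip the short graver case out of the rack and stand it on the bench mat

### The job

Get the short graver case, the lowest of the three wooden cases in the rack, ready for work: hook a finger behind its top edge and tip it forward until it leans on the rack's front rail, then grip it by its two sides near the spine, lift it out and set it down standing upright in the middle of the square cork mat before letting go of it. Leave the two tall cases standing in the rack.

Things in the scene. Friction and masses are not known exactly. Their poses are not given: they have to be found in the camera images.
- short_case_centre (a point): Centre of the short graver case, the one to move: rigid wooden box 88 mm deep (x), 44 thick (y), 165 tall (z, up), 0.4 kg; foot 82.5 below this point. Spine is its -x face, to the robot. It stands in a fixed dark rack: floor 12 above the bench, three stalls in a row along y, 49.4 apart, partitions 3 thick and 110 high 1 from its sides. At rest the neighbours leave fingers no room.
- tall_case_1: Tall wooden case, 88 (x) x 44 (y) x 188 mm tall, in another stall. Origin: centre of underside, z up. The rack behind all three cases is open above a 72 high back stop (7 thick). In front a lip 8 above the rack floor holds the feet and a steel rail (10 diameter, along y, axis 80 above the bench, 51 ahead of the upright spines) catches a case tipped forward. End walls 8 thick, 110 high.
- tall_case_2: Second tall wooden case, like the first, in the remaining stall; origin at the centre of its underside. When the short case's top is pulled forward (-x) it pivots on its lower front edge, its top rear edge rising 22 mm; past 28 degrees it overbalances, comes to rest on the rail leaning about 36 degrees and stays, its top about 93 ahead of the row, both sides free.
- mat: Square cork mat, 150 x 150 x 6 mm thick, fixed flat on the bench beside the rack, to its left or right. Origin: centre of its underside, on the bench; its top is 6 above that.
There are look-alikes about, which are no part of the job. What is shaped like the part that bears short_case_centre but blue, green or white is not meant.

How it is judged:
On the way, in this order (a step that is already met when the one before it is completed fails the run):
1. The short case is tipped forward on its foot in the rack, past its balance point (angle between short_case_centre's own z axis and vertical between 0.52 and 0.78 rad and height (world z) of short_case_centre below 0.118 m and distance of short_case_centre from where it was at the start of the episode between 0.03 and 0.08 m), for 0.3 s.
2. It stands upright on the mat, set down while still in the fingers (angle between short_case_centre's own z axis and vertical below 0.17 rad and height (world z) of short_case_centre below 0.101 m and horizontal distance between short_case_centre and mat below 0.03 m and contact force between the fingers and short_case above 0.5 N), for 0.1 s.
At the end, for the whole second after the job is handed in: The short case stands upright (within about 6 degrees) and still on the cork mat, its centre within 30 mm of the mat's centre in plan, any heading, released; both tall cases still stand in their stalls (moved under 20 mm, leaning under 9 degrees) (angle between short_case_centre's own z axis and vertical below 0.1 rad and height (world z) of short_case_centre between 0.083 and 0.095 m and horizontal distance between short_case_centre and mat below 0.03 m and linear speed of short_case below 0.02 m/s and angle between each of tall_case_1, tall_case_2's own z axis and vertical below 0.15 rad and distance of each of tall_case_1, tall_case_2 from where it was at the start of the episode below 0.02 m); the robot touches nothing.
It fails at once if a tall case is tipped over or pulled out of the rack (angle between any of tall_case_1, tall_case_2's own z axis and vertical above 0.35 rad or distance of any of tall_case_1, tall_case_2 from where it was at the start of the episode above 0.05 m).
It also fails if it takes over 54 s, if anything falls off the work surface, if the arm or the gripper's body presses on something with over 40 N, if the wrist force passes 120 N, or if a joint passes its speed limit or range.

### The arm

A 7-joint arm with a two-finger parallel gripper is mounted at the origin on the work surface. World frame = base frame: x ahead of the robot, y to its left, z up, the work surface at z = 0. Lengths are in m, angles in rad, forces in N, time in s.
With the tool pointing down it reaches from about 0.4 to 0.85 m from the base axis. Payload 4.5 kg.
Tool frame: the origin (TCP) lies on the centre line of the jaws, within the pads' length; the fingertips stand 22 mm ahead of it and the grasp point (between the pads) lies 3 mm ahead of it; x points along the fingers, z is the direction in which the jaws open and shut, and the axes are right-handed (so a half turn about x gives the same grasp; the last joint's range is limited). The gripper opens to 88 mm and grips with 3 to 60 N. Pads are 18 mm wide; open, the fingers measure 123 mm over their backs; the gripper's body (75 mm by 187 mm) begins 45 mm behind the grasp point.
Start: joints at [1.267, 0.689, -0.195, 1.565, 0.157, 0.902, -0.215], TCP at [0.207, -0.59, 0.261] pointing down, gripper open.
Joint ranges: [-3.01, 3.01], [-0.46, 2.08], [-1.47, 1.51], [0.13, 2.56], [-1, 4.14], [0.04, 2.09], [-2.66, 2.66]. Speed limits (rad/s): [2.57, 2.57, 3.14, 3.14, 3.14, 3.14, 3.14].

### API

Orientations are given as a unit quaternion [x, y, z, w].
In Python, from workcell import telemetry, read_camera, r gives the robot as it stands.
- The arm moves only by the tool jog_arm, never from a script. Its argument "rows" is a list of rows, each a list of 3 entries, a list of its own where there are three numbers: the finger opening in cm, from 0 to 8.81, then the shift along the world's x, y, z in cm, then the turn about the world's z in rad. A call has 1 to 8 rows; each row shifts and turns the commanded pose from where the row before left it; what a row does not reach is not made up. A row lasts 1/10 s, in which the tool goes at most 50 mm and 8.59 degrees, less where a joint would pass 70% of its speed; a pose out of reach is approached as far as the arm can. A call with a gripper value outside its range is refused whole. The fingers move at their own pace and stop on an object; "grip_force" is the grip in N (left out, the last holds). Time passes only in rows, so rows that do not move let the fingers close. It gives the time, the measured TCP pose, the force and the opening at its end, in the units of the state.
- telemetry.state(): the state, without advancing time (a new reading comes with each control period).
- read_camera(name): name is "side" or "top"; returns a dict with "frame" (400x640x3 uint8, blue, green, red), "fx", "fy", "cx", "cy" (pixels), "dist" ([k1, k2, p1, p2, k3] as OpenCV has them; the pictures are not rectified), "pose" (4x4, takes a point from camera to world coordinates). Camera axes: x right, y down, z forward; pixel columns grow to the right and rows downward; lengths in m; the calibration is good to about 2 mm. A picture is of the moment at which its call begins. There is no depth.
- r.job_done(): hands the job in, once; it reports no verdict.
The state is a dict: "t": time; "qpos": joint angles; "dq": joint speeds; "joint_efforts": joint torques, N m; "position": TCP position; "tcp_rot": TCP orientation; "force": force on the tool from outside, world axes, zero at the start; "torque": the same for the moment, N m; "finger_gap": finger opening in m.
Only numpy, scipy, OpenCV 4.12 (cv2) and the standard library are available. Lean on these libraries where they do the work, as an engineer would, in place of code of your own. Each camera call takes 0.05 s, during which the arm holds its last target.

## Working session

There is one attempt and no reset: what is moved stays moved. The work goes in short steps, Python scripts to look and compute and a tool call to move; the robot and the scene stay as the last step left them, time stands still between calls to the robot, and variables do not carry over. Pictures are saved under pics/ and viewed, and the job is handed in when it is done.

Besides the shell and the picture viewer there is one more tool, called after "Emit:" as a command line: name --argument value ..., lists and objects as JSON in quotes. jog_arm: Moves the arm, as the interface text tells. Its arguments: {"type":"object","properties":{"rows":{"type":"array","items":{"type":"array"}},"grip_force":{"type":"number"}},"required":["rows"]}

```bash
mkdir -p pics; ls
python3 - <<'E'
from workcell import telemetry, read_camera, r
import cv2,numpy as np
s=telemetry.state()
print({k:np.round(v,3).tolist() for k,v in s.items()})
for n in("side","top"):
    c=read_camera(n); cv2.imwrite(f"pics/{n}0.png",c["frame"]); print(n,c["fx"],c["fy"],c["cx"],c["cy"],c["dist"],np.round(c["pose"],4).tolist())
E
```

```text
pics
{'t': 0.0, 'qpos': [1.267, 0.69, -0.195, 1.566, 0.157, 0.903, -0.215], 'dq': [0.001, -0.0, -0.002, -0.0, -0.001, 0.001, -0.0], 'joint_efforts': [0.0, -52.757, -1.267, -15.343, -0.053, 0.006, 0.0], 'position': [0.207, -0.589, 0.26], 'tcp_rot': [0.409, 0.578, -0.408, 0.576], 'force': [-0.597, 0.122, 0.255], 'torque': [-0.06, 0.049, -0.01], 'finger_gap': 0.088}
side 397.3780199560287 397.3780199560287 317.42762045449285 195.99827134978185 [-0.07655445  0.          0.          0.          0.        ] [[-0.964, -0.1438, 0.2236, 0.2966], [-0.2653, 0.4673, -0.8433, 0.613], [0.0168, -0.8723, -0.4887, 0.4757], [0.0, 0.0, 0.0, 1.0]]
top 386.5567263922321 386.5567263922321 314.9110703488576 202.3842253395344 [-0.07398202  0.          0.          0.          0.        ] [[0.0081, -0.9917, 0.1283, 0.3582], [-1.0, -0.0085, -0.0033, -0.0261], [0.0044, -0.1283, -0.9917, 1.0745], [0.0, 0.0, 0.0, 1.0]]
```

View pics/side0.png

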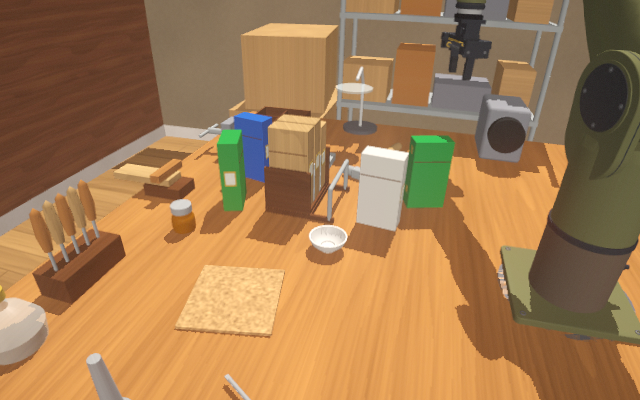

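View pics/top0.png

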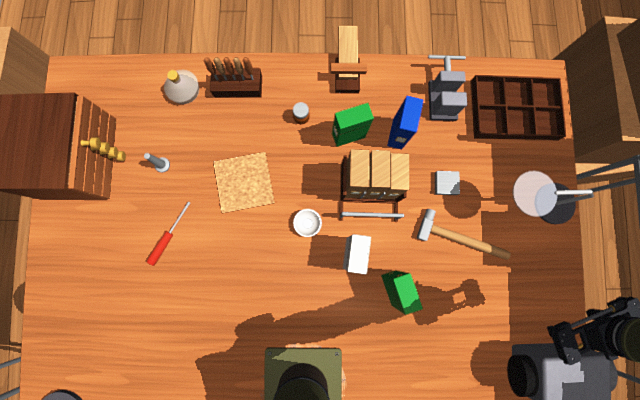

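Run:
```python
import cv2
a=cv2.imread("pics/top0.png"); cv2.imwrite("pics/topc.png",cv2.resize(a[135:235,320:430],None,fx=6,fy=6,interpolation=cv2.INTER_CUBIC)[:600,:800])
a=cv2.imread("pics/side0.png"); cv2.imwrite("pics/sidec.png",cv2.resize(a[100:230,235:365],None,fx=4.6,fy=4.6,interpolation=cv2.INTER_CUBIC))
```

```text
(no output)
```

View pics/topc.png

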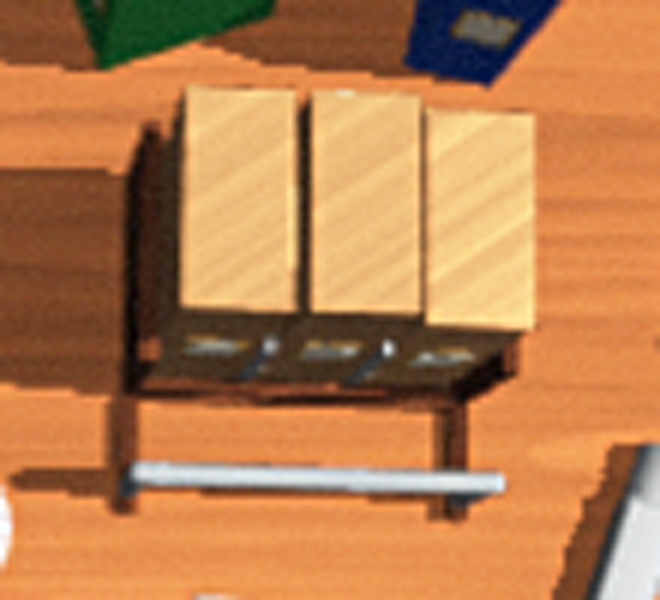

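View pics/sidec.png

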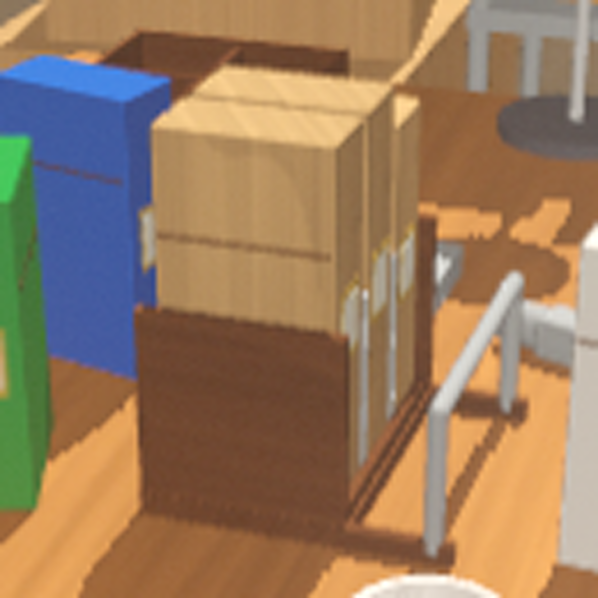

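```bash
cat > h.py <<'E'
from workcell import telemetry, read_camera, r
import cv2,numpy as np
def grab(name,fn):
    c=read_camera(name); cv2.imwrite(fn,c["frame"]); return c
def K(c): return np.array([[c["fx"],0,c["cx"]],[0,c["fy"],c["cy"]],[0,0,1]])
def back(c,px,z):
    u=cv2.undistortPoints(np.array(px,float).reshape(-1,1,2),K(c),np.array(c["dist"])).reshape(-1,2)
    P=np.array(c["pose"]); d=np.c_[u,np.ones(len(u))]@P[:3,:3].T; o=P[:3,3]
    return o+d*((z-o[2])/d[:,2])[:,None]
def proj(c,X):
    Pi=np.linalg.inv(np.array(c["pose"]))
    return cv2.projectPoints(np.array(X,float),cv2.Rodrigues(Pi[:3,:3])[0],Pi[:3,3],K(c),np.array(c["dist"]))[0].reshape(-1,2)
def crop(fn,out,x0,x1,y0,y1,f):
    cv2.imwrite(out,cv2.resize(cv2.imread(fn)[y0:y1,x0:x1],None,fx=f,fy=f,interpolation=cv2.INTER_CUBIC))
E
python3 - <<'E'
from h import *
c=grab("top","pics/top1.png")
def f(p): return np.array(p)/6-0.42+np.array([320,135])
for n,p,z in(("t1",[(185,88),(297,90),(297,310),(182,306)],.2),("t2",[(311,95),(422,97),(420,315),(312,312)],.2),("s",[(427,110),(535,112),(535,330),(427,327)],.177),("rail",[(132,475),(503,483)],.083)):
    b=back(c,f(p),z); print(n,np.round(b[:,:2],4).tolist(),np.round(b.mean(0),4), [round(float(np.linalg.norm(b[i]-b[i-1])),4) for i in range(len(b))])
b=back(c,[(214,163),(266,152),(273,205),(222,212)],.006);print(np.round(b,4),b.mean(0),[round(float(np.linalg.norm(b[i]-b[i-1])),4) for i in range(4)])
crop("pics/top1.png","pics/matc.png",205,285,140,220,7)
crop("pics/top1.png","pics/front.png",320,430,190,320,4.5)
E
```

```text
t1 [[0.5968, -0.1107], [0.5965, -0.1543], [0.5098, -0.1533], [0.511, -0.1091]] [ 0.5535 -0.1319  0.2   ] [0.0859, 0.0436, 0.0867, 0.0442]
t2 [[0.5946, -0.1597], [0.5944, -0.2031], [0.5084, -0.2006], [0.5091, -0.159]] [ 0.5516 -0.1806  0.2   ] [0.0855, 0.0433, 0.086, 0.0416]
s [[0.5953, -0.2096], [0.595, -0.2531], [0.5068, -0.2508], [0.5075, -0.2079]] [ 0.5511 -0.2303  0.177 ] [0.0877, 0.0434, 0.0883, 0.0429]
rail [[0.4575, -0.0985], [0.4553, -0.2588]] [ 0.4564 -0.1786  0.083 ] [0.1604, 0.1604]
[[0.6067 0.2576 0.006 ]
 [0.6396 0.1104 0.006 ]
 [0.4881 0.087  0.006 ]
 [0.4672 0.2291 0.006 ]] [0.55039042 0.17100419 0.006     ] [0.1424, 0.1508, 0.1533, 0.1436]
```

View pics/matc.png

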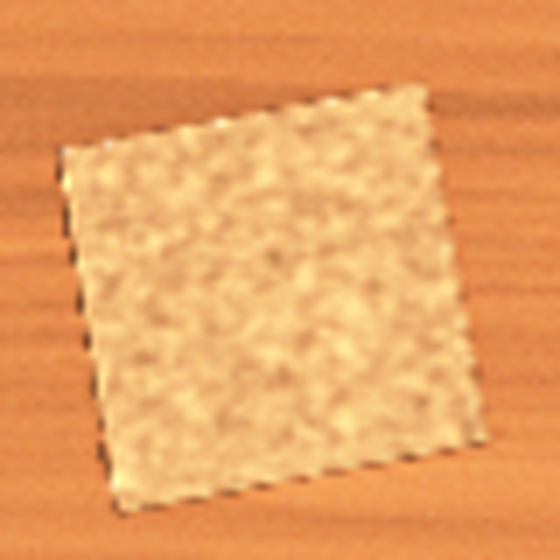

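View pics/front.png

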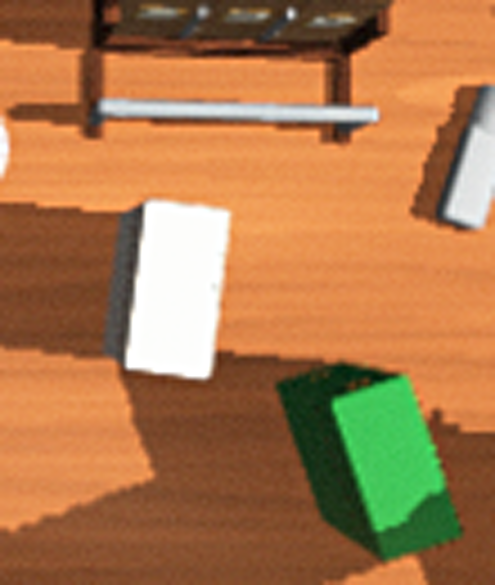

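Run:
```python
from h import *
from scipy.spatial.transform import Rotation as R
s=telemetry.state(); print(R.from_quat(s["tcp_rot"]).as_matrix().round(3).tolist(), s["t"])
c=grab("top","pics/top1.png")
px=np.array([(65,150),(425,85),(488,440),(120,512)])/7-.43+np.array([205,140])
b=back(c,px,.006);print(np.round(b,4).tolist(),b.mean(0),[round(float(np.linalg.norm(b[i]-b[i-1])),4) for i in range(4)])
crop("pics/top1.png","pics/blue.png",325,435,85,155,7)
crop("pics/side0.png","pics/blues.png",210,290,95,215,5)
# white top
px=np.array([(148,202),(230,212),(210,380),(125,368)])/4.5-.4+np.array([320,190])
for z in(.165,.188,.15): print(z,np.round(back(c,px,z)[:,:2],3).tolist())
```

```text
[[-0.001, 0.943, 0.331], [0.001, 0.331, -0.943], [-1.0, -0.0, -0.001]] 0.15
[[0.6125, 0.2583, 0.006], [0.6404, 0.1124, 0.006], [0.4954, 0.0836, 0.006], [0.4652, 0.2298, 0.006]] [0.55336358 0.17101489 0.006     ] [0.15, 0.1485, 0.1479, 0.1493]
0.165 [[0.401, -0.118], [0.396, -0.161], [0.309, -0.15], [0.315, -0.106]]
0.188 [[0.399, -0.116], [0.395, -0.158], [0.31, -0.147], [0.316, -0.104]]
0.15 [[0.401, -0.12], [0.396, -0.163], [0.308, -0.152], [0.314, -0.107]]
```

View pics/blue.png

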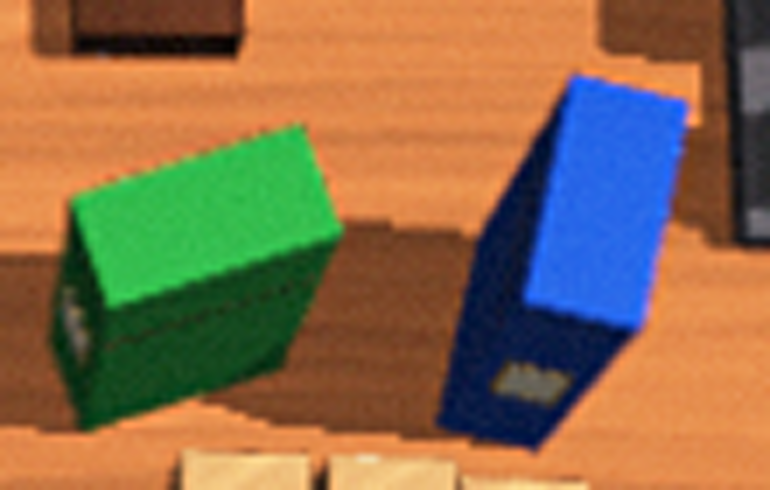

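Run:
```python
from h import *
c=read_camera("top")
g=lambda p:np.array(p)/7-.43+np.array([325,85])
print(back(c,g([(437,427),(537,450)]),0).round(3))
for z in(.165,.188): print(back(c,g([(525,300),(640,330)]),z).round(3))
print(back(c,g([(110,305),(342,232)]),.165).round(3))
print(telemetry.state()["t"])
```

```text
[[ 0.664 -0.235  0.   ]
 [ 0.654 -0.277  0.   ]]
[[ 0.663 -0.235  0.165]
 [ 0.653 -0.276  0.165]]
[[ 0.655 -0.23   0.188]
 [ 0.645 -0.269  0.188]]
[[ 0.659 -0.09   0.165]
 [ 0.687 -0.171  0.165]]
0.25
```

Emit:
jog_arm --rows '[[0, [2, 2, 1], -0.08], [0, [3.4, 3, 1], -0.08], [0, [3.4, 3, 0], -0.08], [0, [3.4, 3, 0], -0.08], [0, [3.4, 3, 0], -0.032], [0, [3.4, 3, 0], 0], [0, [3.4, 3, 0], 0], [0, [3.4, 3, 0], 0]]'

```text
t: 1.05
position: [0.4664, -0.3582, 0.2808]
tcp_rot: [-0.503, -0.496, 0.504, -0.496]
force: [0.6, -0.0, -0.2]
finger_gap: 0.026
```

Emit:
jog_arm --rows '[[0, [3.4, 3, 0], 0], [0, [3.4, 3, 0], 0], [0, [3.4, 3, 0], 0], [0, [3, 3, 0], 0], [0, [1, 0.8, 0], 0], [0, [0, 0, 0], 0]]'

```text
t: 1.65
position: [0.6086, -0.229, 0.2803]
tcp_rot: [0.503, 0.498, -0.502, 0.497]
force: [0.4, -0.2, 0.5]
finger_gap: 0.0002
```

Emit:
jog_arm --rows '[[0, [0.7, -0.1, 0], 0], [0, [0, 0, -2], 0], [0, [0, 0, -2], 0], [0, [0, 0, 0], 0]]'

```text
t: 2.05
position: [0.611, -0.235, 0.2382]
tcp_rot: [-0.503, -0.497, 0.506, -0.494]
force: [-0.8, 0.4, 0.1]
finger_gap: 0.0005
```

Run:
```python
from h import *
grab("top","pics/t2.png");grab("side","pics/s2.png")
crop("pics/t2.png","pics/t2c.png",320,430,90,220,4.5)
crop("pics/s2.png","pics/s2c.png",220,350,60,200,4.2)
```

```text
(no output)
```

View pics/t2c.png

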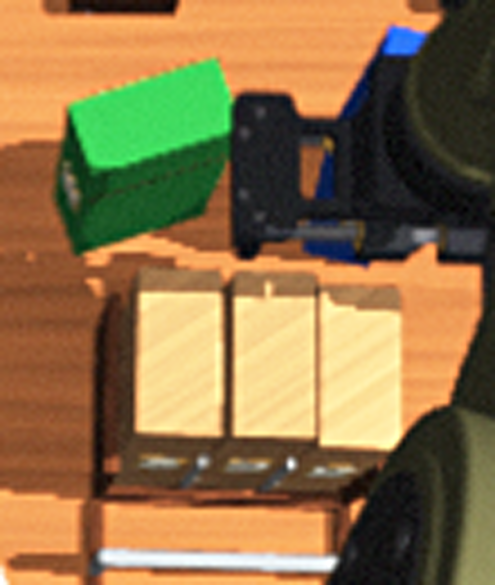

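View pics/s2c.png

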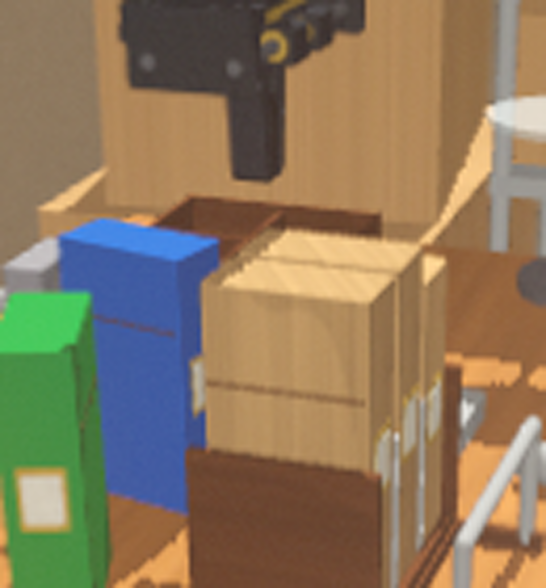

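Emit:
jog_arm --rows '[[0, [0.2, 0.2, -2], 0], [0, [0, 0, -2], 0], [0, [0, 0, -1.7], 0], [0, [0, 0, 0], 0], [0, [0, 0, 0], 0]]'

```text
t: 2.65
position: [0.6166, -0.2316, 0.185]
tcp_rot: [0.504, 0.496, -0.504, 0.497]
force: [0.5, -0.3, -0.1]
finger_gap: 0.0005
```

Run:
```python
from h import *
grab("side","pics/s3.png")
crop("pics/s3.png","pics/s3c.png",220,350,60,200,4.2)
for _ in range(3): s=telemetry.state();print(s["position"],s["force"]);read_camera("top")
```

```text
[ 0.61697186 -0.23155371  0.1854481 ] [ 0.06735717 -0.19951791  1.27095595]
[ 0.61708903 -0.23145352  0.18552402] [0.82018686 0.93614646 1.04380142]
[ 0.61701221 -0.23128711  0.18541032] [ 0.16008217 -1.04156655  0.33898521]
```

View pics/s3c.png

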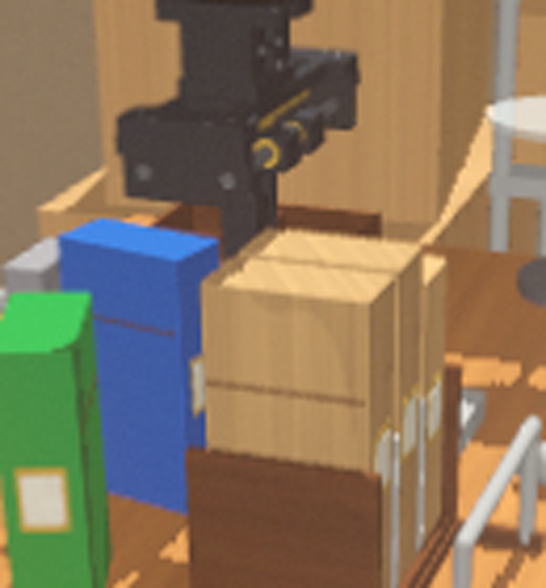

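Emit:
jog_arm --rows '[[0, [-0.5, 0, -0.4], 0], [0, [-1, 0, 0], 0], [0, [-1, 0, 0], 0], [0, [-1, 0, 0], 0], [0, [0, 0, 0], 0]]'

```text
t: 3.35
position: [0.5802, -0.2311, 0.1802]
tcp_rot: [-0.504, -0.496, 0.504, -0.496]
force: [1.1, -0.1, -1.1]
finger_gap: 0.0005
```

Run:
```python
from h import *
grab("side","pics/s4.png")
crop("pics/s4.png","pics/s4c.png",220,350,60,200,4.2)
grab("top","pics/t4.png")
crop("pics/t4.png","pics/t4c.png",320,430,90,220,4.5)
s=telemetry.state();print(s["position"],s["force"])
```

```text
[ 0.58132652 -0.23076049  0.17989222] [1.03828094 0.2495335  0.02286905]
```

View pics/s4c.png

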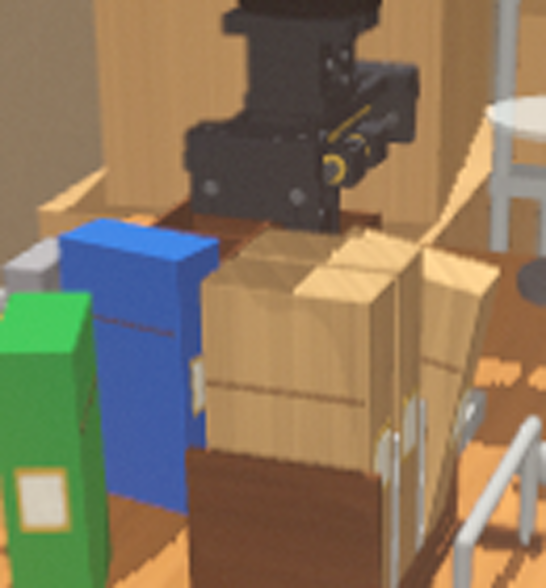

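View pics/t4c.png

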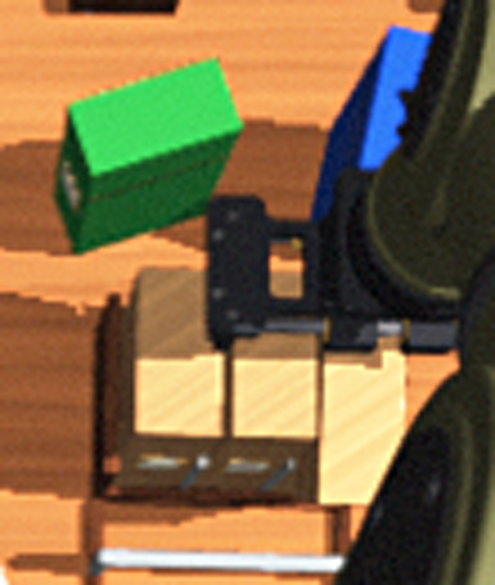

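Emit:
jog_arm --rows '[[0, [-1, 0, 0], 0], [0, [-1, 0, 0], 0], [0, [-1, 0, 0], 0], [0, [-0.8, 0, 0], 0], [0, [-0.8, 0, 0], 0], [0, [-0.8, 0, 0], 0], [0, [-0.6, 0, 0], 0], [0, [0, 0, 0], 0]]'

```text
t: 4.25
position: [0.5227, -0.2308, 0.1807]
tcp_rot: [0.504, 0.495, -0.503, 0.498]
force: [4.2, 0.2, 2.0]
finger_gap: 0.0007
```

Run:
```python
from h import *
grab("side","pics/s5.png")
crop("pics/s5.png","pics/s5c.png",220,370,60,200,4.2)
s=telemetry.state();print(s["position"],s["force"])
```

```text
[ 0.52279378 -0.23069407  0.18051566] [4.30745298 0.62504234 2.63720094]
```

View pics/s5c.png

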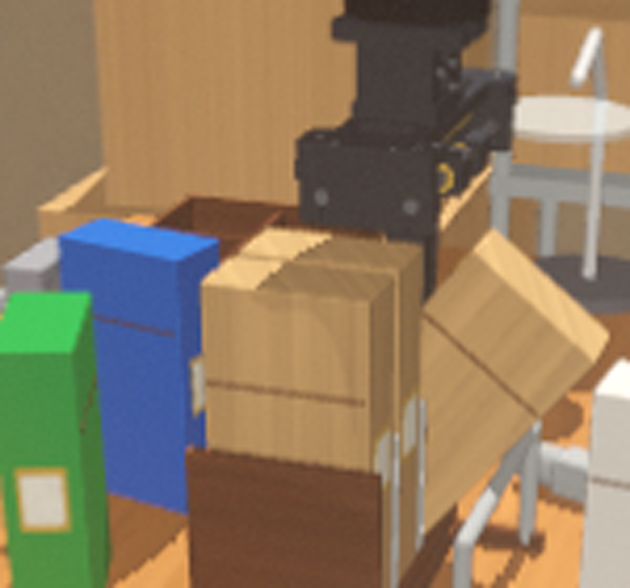

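Emit:
jog_arm --rows '[[0, [1.5, 0, 0], 0], [0, [0, 0, 3], 0], [0, [0, 0, 5], 0], [8.8, [0, 0, 4], 0], [8.8, [-3, 0, 0], 0], [8.8, [-3, 0, 0], 0], [8.8, [-2.5, 0, 0], 0], [8.8, [0, 0, 0], 0]]'

```text
t: 5.1
position: [0.446, -0.231, 0.2992]
tcp_rot: [-0.503, -0.498, 0.506, -0.494]
force: [0.9, -0.4, 0.2]
finger_gap: 0.0379
```

Run:
```python
from h import *
grab("side","pics/s6.png")
crop("pics/s6.png","pics/s6c.png",250,370,90,230,4.2)
grab("top","pics/t6.png")
crop("pics/t6.png","pics/t6c.png",320,430,130,260,4.5)
s=telemetry.state();print(s["position"],s["force"],s["t"])
```

```text
[ 0.45044367 -0.23068096  0.29950397] [0.70592312 0.01084492 0.29774718] 5.2
```

View pics/s6c.png

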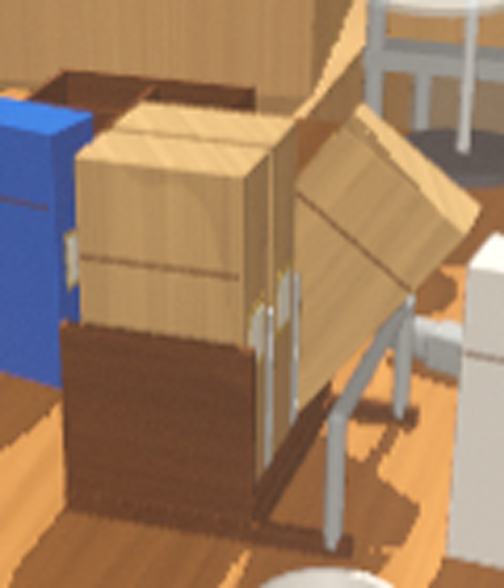

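View pics/t6c.png

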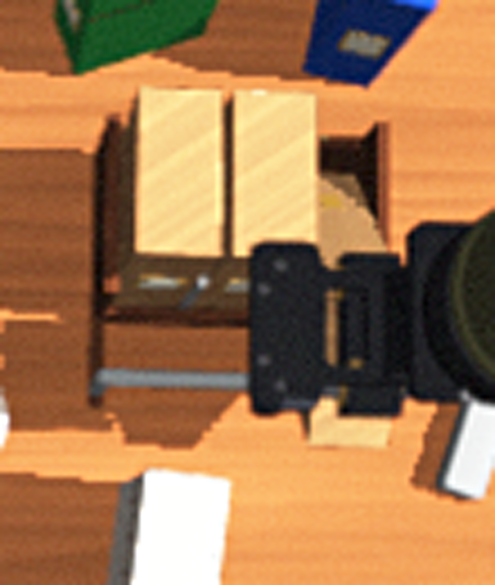

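Run:
```python
from h import *
c=read_camera("side")
for d in(34,36,38):
    t=np.radians(d);C,S=np.cos(t),np.sin(t)
    P=[(.507+u*C-v*S,y,.012+u*S+v*C) for y in(-.2085,-.2525) for u,v in((88,165),(0,165)) for u,v in [(u/1000,v/1000)]]
    print(d,np.round(P,3).tolist(),((proj(c,P)-[250,90]+.4)*4.2).round(0).tolist())
```

```text
34 [[0.488, -0.208, 0.198], [0.415, -0.208, 0.149], [0.488, -0.252, 0.198], [0.415, -0.252, 0.149]] [[340.0, 124.0], [472.0, 228.0], [359.0, 100.0], [485.0, 199.0]]
36 [[0.481, -0.208, 0.197], [0.41, -0.208, 0.145], [0.481, -0.252, 0.197], [0.41, -0.252, 0.145]] [[352.0, 127.0], [480.0, 235.0], [371.0, 102.0], [493.0, 206.0]]
38 [[0.475, -0.208, 0.196], [0.405, -0.208, 0.142], [0.475, -0.252, 0.196], [0.405, -0.252, 0.142]] [[364.0, 130.0], [488.0, 242.0], [382.0, 105.0], [501.0, 213.0]]
```

Emit:
jog_arm --rows '[[8.8, [0, 0, -2], 0], [8.8, [0, 0, -3], 0], [8.8, [0, 0, -3], 0], [8.8, [0, 0, -3], 0], [8.8, [0, 0, -2.2], 0], [8.8, [0, 0, 0], 0], [8.8, [0, 0, 0], 0]]'

```text
t: 5.95
position: [0.4519, -0.2305, 0.1676]
tcp_rot: [-0.503, -0.497, 0.503, -0.496]
force: [-0.2, -1.4, -0.4]
finger_gap: 0.088
```

Run:
```python
from h import *
grab("side","pics/s7.png")
crop("pics/s7.png","pics/s7c.png",250,370,70,210,4.2)
s=telemetry.state();print(s["position"],s["force"],s["t"],s["finger_gap"])
```

```text
[ 0.45221098 -0.23078418  0.16831093] [-0.40407373  0.21968164  0.04800117] 6.0 0.08803688557257842
```

View pics/s7c.png

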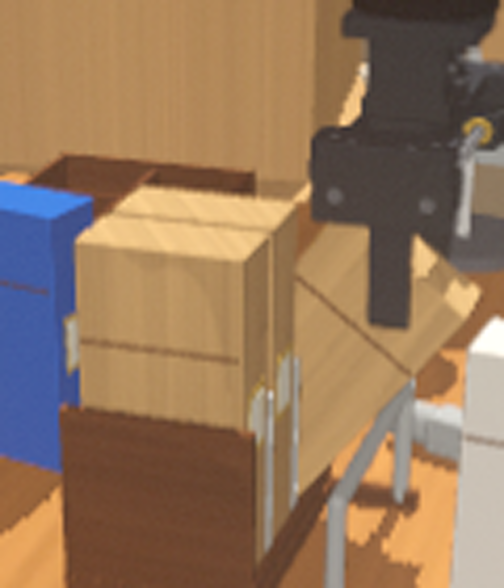

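Emit:
jog_arm --rows '[[8.8, [-0.4, 0, -0.5], 0], [4, [0, 0, 0], 0], [4, [0, 0, 0], 0], [4, [0, 0, 0], 0], [4, [0, 0, 0], 0], [4, [0, 0, 0], 0], [4, [0, 0, 0], 0], [4, [0, 0, 0], 0]]' --grip_force 20

```text
t: 6.8
position: [0.4471, -0.23, 0.1627]
tcp_rot: [0.503, 0.497, -0.503, 0.496]
force: [-1.4, 2.0, 1.5]
finger_gap: 0.044
```

Run:
```python
from h import *
s=telemetry.state();print(s["position"],s["force"],s["t"],s["finger_gap"])
```

```text
[ 0.44705184 -0.22999705  0.16273287] [-1.42226579  2.00636817  1.47358566] 6.8 0.043977861183193356
```

Gripped at 44 mm as expected. Lift slowly.

Emit:
jog_arm --rows '[[4, [0, 0, 1], 0], [4, [0, 0, 1], 0], [4, [0, 0, 1], 0], [4, [0, 0, 1.5], 0], [4, [0, 0, 1.5], 0], [4, [0, 0, 0], 0]]'

```text
t: 7.4
position: [0.4474, -0.2306, 0.2246]
tcp_rot: [0.504, 0.496, -0.503, 0.497]
force: [-0.7, 2.4, -3.8]
finger_gap: 0.0438
```

Run:
```python
from h import *
grab("side","pics/s8.png")
crop("pics/s8.png","pics/s8c.png",250,370,50,190,4.2)
s=telemetry.state();print(s["position"],s["force"],s["t"],s["finger_gap"])
```

```text
[ 0.44720271 -0.23056977  0.22374225] [ 0.10850607  1.62403529 -3.12411785] 7.45 0.04406432960515818
```

View pics/s8c.png

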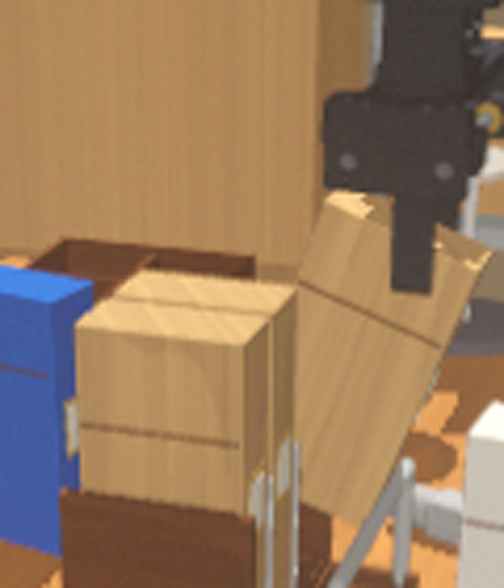

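Emit:
jog_arm --rows '[[4, [0, 0, 2], 0], [4, [0, 0, 2.5], 0], [4, [0, 0, 2.5], 0], [4, [0, 0, 2.5], 0], [4, [0, 0, 2.5], 0], [4, [0, 0, 2.5], 0], [4, [0, 0, 1.5], 0], [4, [0, 0, 0], 0]]'

```text
t: 8.25
position: [0.4476, -0.2318, 0.384]
tcp_rot: [0.504, 0.495, -0.504, 0.497]
force: [-0.3, -0.6, -6.4]
finger_gap: 0.0438
```

Run:
```python
from h import *
grab("side","pics/s9.png")
crop("pics/s9.png","pics/s9c.png",230,380,0,190,3.1)
s=telemetry.state();print(s["position"],s["force"],s["t"],s["finger_gap"])
```

```text
[ 0.44685072 -0.23134824  0.38255353] [ 0.69006106  0.71640283 -5.78158172] 8.3 0.044311429177500965
```

View pics/s9c.png

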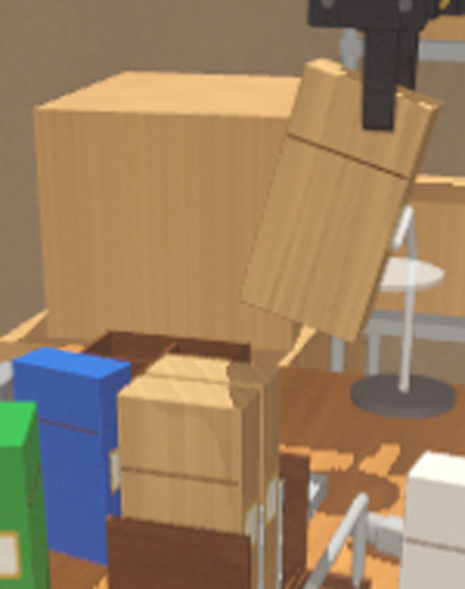

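Emit:
jog_arm --rows '[[4, [0, 1, 0], 0], [4, [0, 2, 0], 0], [4, [0, 3, 0], 0], [4, [0, 4, 0], 0], [4, [0, 4, 0], 0], [4, [0, 4, 0], 0], [4, [0, 4, 0], 0], [4, [0.5, 4, 0], 0]]'

```text
t: 9.1
position: [0.4501, 0.0312, 0.3814]
tcp_rot: [-0.502, -0.497, 0.505, -0.496]
force: [1.2, -0.4, -4.2]
finger_gap: 0.0441
```

Emit:
jog_arm --rows '[[4, [1, 4, 0], 0], [4, [1, 4, 0], 0], [4, [1, 3, 0], 0], [4, [0.6, 2, 0], 0], [4, [0, 1.2, 0], 0], [4, [0, 0, 0], 0], [4, [0, 0, 0], 0]]'

```text
t: 9.8
position: [0.4874, 0.17, 0.382]
tcp_rot: [-0.503, -0.496, 0.505, -0.496]
force: [-0.1, -1.0, -4.8]
finger_gap: 0.0436
```

Run:
```python
from h import *
grab("side","pics/s10.png")
grab("top","pics/t10.png")
s=telemetry.state();print(s["position"],s["tcp_rot"],s["force"],s["t"],s["finger_gap"])
```

```text
[0.4878586  0.16935913 0.38248449] [-0.50354373 -0.49556958  0.50478542 -0.49603042] [-0.60572936  0.58485731 -6.06294195] 9.9 0.044370078039226823
```

View pics/s10.png

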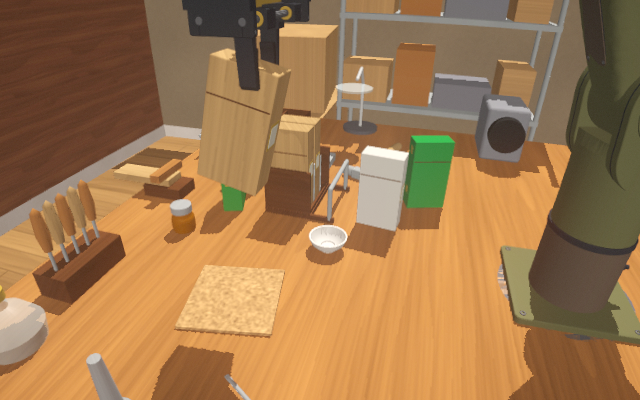

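View pics/t10.png

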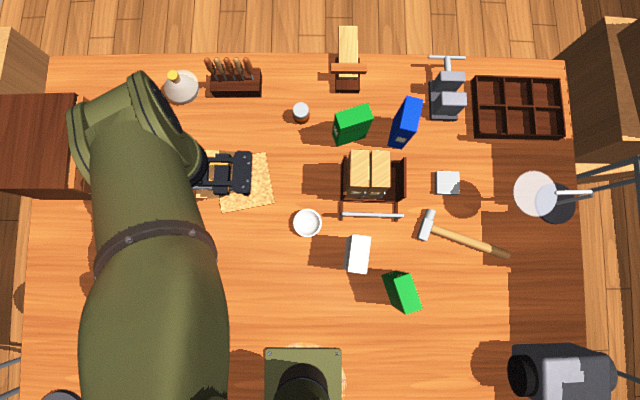

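Run:
```python
from h import *
crop("pics/s10.png","pics/s10c.png",190,300,40,205,3.6)
```

```text
(no output)
```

View pics/s10c.png

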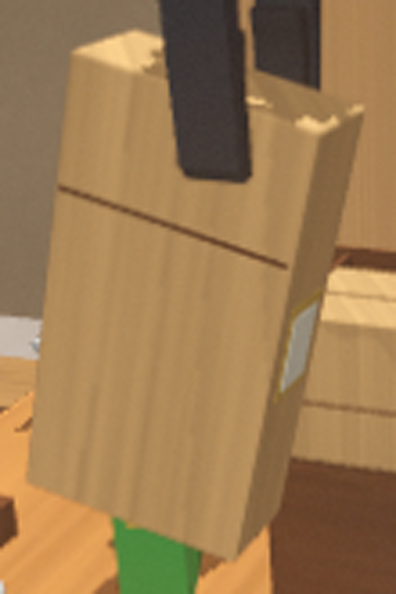

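Run:
```python
from h import *
c=read_camera("side")
px=np.array([(72,57),(308,130),(235,558),(28,487)])/3.6-.36+np.array([190,40])
u=cv2.undistortPoints(px.reshape(-1,1,2),K(c),np.array(c["dist"])).reshape(-1,2)
P=np.array(c["pose"]); d=np.c_[u,np.ones(4)]@P[:3,:3].T;o=P[:3,3]
X=o+d*((.1915-o[1])/d[:,1])[:,None]; print(X.round(4))
for i,j in((0,1),(3,2),(0,3),(1,2)):
    w=X[j]-X[i];print(np.linalg.norm(w).round(4),np.degrees(np.arctan2(w[2],w[0])).round(1))
print(X.mean(0), telemetry.state()["position"])
```

```text
[[0.5396 0.1915 0.3949]
 [0.4598 0.1915 0.377 ]
 [0.4939 0.1915 0.2194]
 [0.5773 0.1915 0.2364]]
0.0818 -167.3
0.0851 -168.5
0.1629 -76.6
0.1612 -77.8
[0.51765439 0.1915     0.3069231 ] [0.48800187 0.16952847 0.38267505]
```

Emit:
jog_arm --rows '[[4, [0.2, 0.1, -1.5], 0], [4, [0.2, 0, -3], 0], [4, [0.2, 0, -3], 0], [4, [0.2, 0, -3], 0], [4, [0.2, 0, -3], 0], [4, [0.2, 0, -3], 0], [4, [0.2, 0, -2.5], 0], [4, [0.2, 0, -1], 0]]'

```text
t: 10.75
position: [0.5033, 0.1707, 0.1809]
tcp_rot: [-0.503, -0.496, 0.505, -0.496]
force: [-0.4, -0.4, -5.0]
finger_gap: 0.0441
```

Emit:
jog_arm --rows '[[4, [0, 0, -0.3], 0], [4, [0, 0, 0], 0]]'

```text
t: 10.95
position: [0.5048, 0.1722, 0.1804]
tcp_rot: [0.504, 0.496, -0.503, 0.497]
force: [-0.2, 0.1, -4.5]
finger_gap: 0.0438
```

Run:
```python
from h import *
grab("side","pics/s11.png")
crop("pics/s11.png","pics/s11c.png",160,310,130,340,2.8)
s=telemetry.state();print(s["position"],s["force"],s["t"],s["finger_gap"])
```

```text
[0.50493094 0.17238985 0.18079058] [ 0.14394663 -0.26162862 -4.25054515] 11.0 0.043690381674278723
```

View pics/s11c.png

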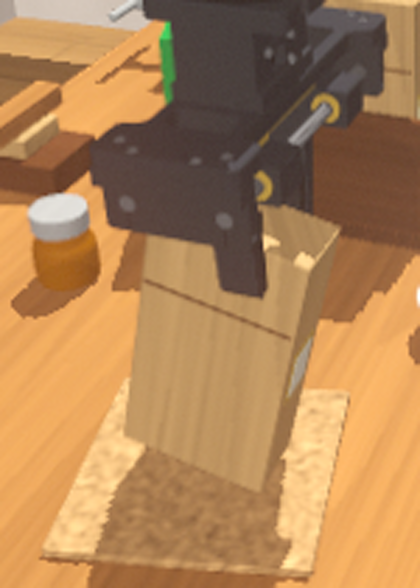

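Emit:
jog_arm --rows '[[4, [0, 0, -0.4], 0], [4, [0, 0, -0.3], 0], [4, [0, 0, 0], 0], [4, [0, 0, 0], 0]]'

```text
t: 11.4
position: [0.5044, 0.1724, 0.173]
tcp_rot: [0.504, 0.496, -0.503, 0.497]
force: [-0.4, -0.3, -4.6]
finger_gap: 0.0436
```

Emit:
jog_arm --rows '[[4, [0, 0, -0.3], 0], [4, [0, 0, 0], 0], [4, [0, 0, 0], 0]]'

```text
t: 11.7
position: [0.5066, 0.1732, 0.1723]
tcp_rot: [0.506, 0.495, -0.501, 0.497]
force: [-0.3, 0.3, 11.5]
finger_gap: 0.0439
```

Run:
```python
from h import *
F=[]
for i in range(4):
    c=read_camera("side");F.append(telemetry.state()["force"])
cv2.imwrite("pics/s12.png",c["frame"]);print(np.mean(F,0))
crop("pics/s12.png","pics/s12c.png",160,310,150,340,3)
print(telemetry.state()["position"])
```

```text
[-0.31377577 -0.80774049 12.25568621]
[0.50664734 0.17322514 0.17230283]
```

View pics/s12c.png

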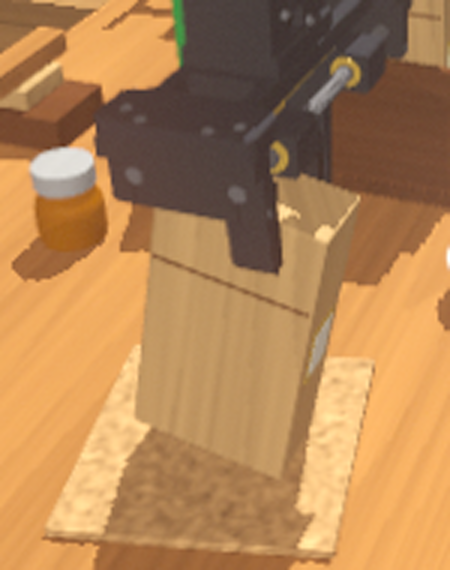

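Emit:
jog_arm --rows '[[4, [0.4, 0, 0.1], 0], [4, [0.6, 0, 0], 0], [4, [0.6, 0, 0], 0], [4, [0.6, 0, 0], 0], [4, [0, 0, 0], 0]]' --grip_force 12

```text
t: 12.4
position: [0.528, 0.1725, 0.1712]
tcp_rot: [0.505, 0.496, -0.503, 0.497]
force: [1.2, -0.2, 6.1]
finger_gap: 0.0439
```

Run:
```python
from h import *
c=grab("side","pics/s13.png");print(telemetry.state()["force"])
crop("pics/s13.png","pics/s13c.png",160,310,150,340,3)
print(telemetry.state()["position"])
```

```text
[ 1.79932394 -0.1753172   5.17294362]
[0.52771989 0.17257577 0.1712185 ]
```

View pics/s13c.png

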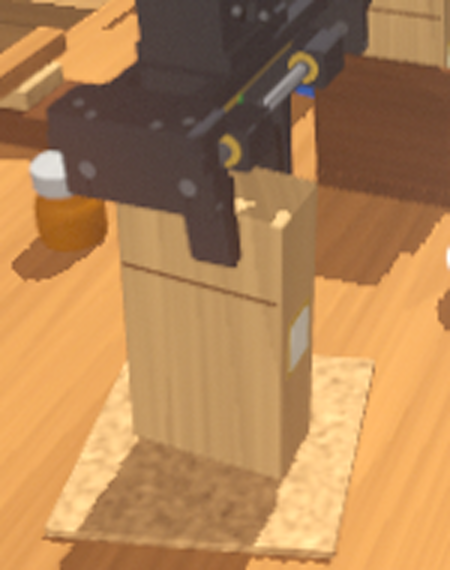

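```bash
cat > m.py <<'E'
from h import *
def plane(px,y):
    c=read_camera("side")
    u=cv2.undistortPoints(np.array(px,float).reshape(-1,1,2),K(c),np.array(c["dist"])).reshape(-1,2)
    P=np.array(c["pose"]); d=np.c_[u,np.ones(len(u))]@P[:3,:3].T;o=P[:3,3]
    return o+d*((y-o[1])/d[:,1])[:,None]
E
python3 - <<'E'
from m import *
px=np.array([(277,228),(280,475),(135,434),(122,262)])/3-.33+np.array([160,150])
X=plane(px,.1945);print(X.round(4));w=X[0]-X[1];print(np.degrees(np.arctan2(-w[0],w[2])))
w=X[3]-X[2];print(np.degrees(np.arctan2(-w[0],w[2])))
crop("pics/s13.png","pics/s13d.png",195,270,210,320,5)
E
```

```text
[[0.5002 0.1945 0.171 ]
 [0.51   0.1945 0.0119]
 [0.5953 0.1945 0.0176]
 [0.5858 0.1945 0.1341]]
3.555117630798118
4.663650571646635
```

View pics/s13d.png

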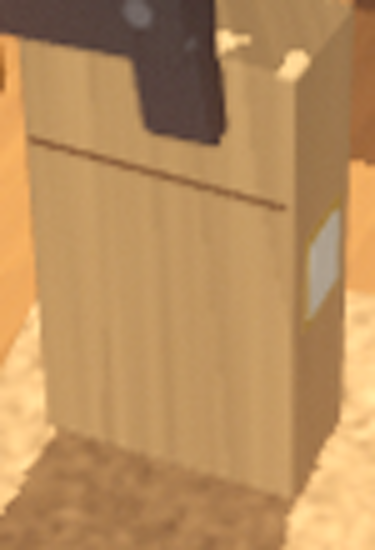

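Emit:
jog_arm --rows '[[4, [0.5, 0, 0], 0], [4, [0.5, 0, -0.1], 0], [4, [0, 0, -0.1], 0], [4, [0, 0, 0], 0], [4, [0, 0, 0], 0]]'

```text
t: 13.0
position: [0.5382, 0.1725, 0.1695]
tcp_rot: [0.505, 0.496, -0.502, 0.497]
force: [2.5, -0.4, 6.5]
finger_gap: 0.044
```

Run:
```python
from h import *
c=grab("side","pics/s14.png");print(telemetry.state()["force"],telemetry.state()["position"])
crop("pics/s14.png","pics/s14c.png",195,275,210,320,5)
```

```text
[3.07196443 0.67148232 7.30382626] [0.53818582 0.17249076 0.16954185]
```

View pics/s14c.png

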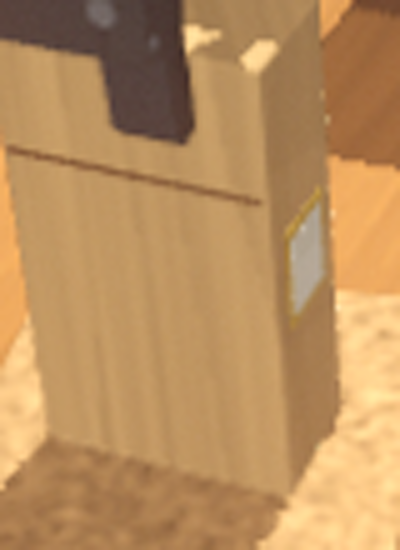

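Run:
```python
from m import *
px=np.array([(262,72),(290,498),(48,437),(8,150)])/5-.4+np.array([195,210])
X=plane(px,.1945);print(X.round(4));w=X[0]-X[1];print(np.degrees(np.arctan2(-w[0],w[2])))
w=X[3]-X[2];print(np.degrees(np.arctan2(-w[0],w[2])))
```

```text
[[0.5076 0.1945 0.1723]
 [0.511  0.1945 0.009 ]
 [0.5971 0.1945 0.0112]
 [0.5938 0.1945 0.1278]]
1.187789991528955
1.665550841744746
```

Emit:
jog_arm --rows '[[4, [0.1, 0, 0.1], 0], [5, [0, 0, 0], 0], [6.5, [0, 0, 0], 0], [8.8, [0, 0, 0], 0], [8.8, [0, 0, 0], 0], [8.8, [0, 0, 0], 0], [8.8, [0, 0, 0], 0]]'

```text
t: 13.8
position: [0.5371, 0.1723, 0.1697]
tcp_rot: [-0.503, -0.496, 0.504, -0.496]
force: [0.5, -0.5, 0.8]
finger_gap: 0.0871
```

Emit:
jog_arm --rows '[[8.8, [0, 0, 1], 0], [8.8, [0, 0, 3], 0], [8.8, [0, 0, 4], 0], [8.8, [0, 0, 4], 0], [8.8, [0, 0, 4], 0], [8.8, [0, 0, 2], 0], [8.8, [0, 0, 0], 0], [8.8, [0, 0, 0], 0]]'

```text
t: 14.6
position: [0.5368, 0.1722, 0.3499]
tcp_rot: [0.504, 0.496, -0.504, 0.497]
force: [0.1, -0.0, -0.6]
finger_gap: 0.0883
```

Run:
```python
from h import *
c=grab("side","pics/s15.png");print(telemetry.state()["force"],telemetry.state()["position"])
grab("top","pics/t15.png")
crop("pics/s15.png","pics/s15c.png",170,340,100,320,2.7)
```

```text
[-0.4786789   0.29930304 -0.17933255] [0.53644117 0.17197402 0.34896727]
```

View pics/s15c.png

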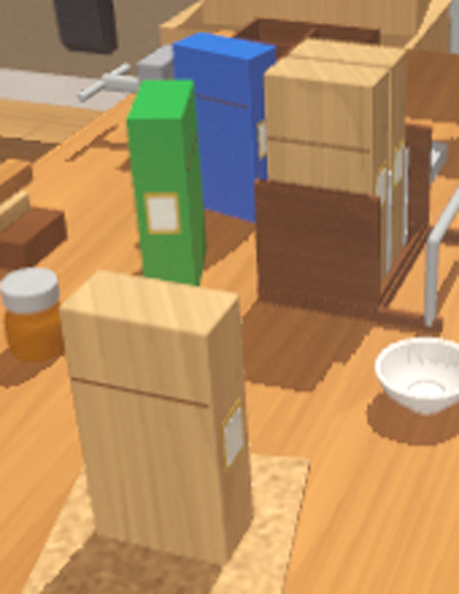

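View pics/t15.png

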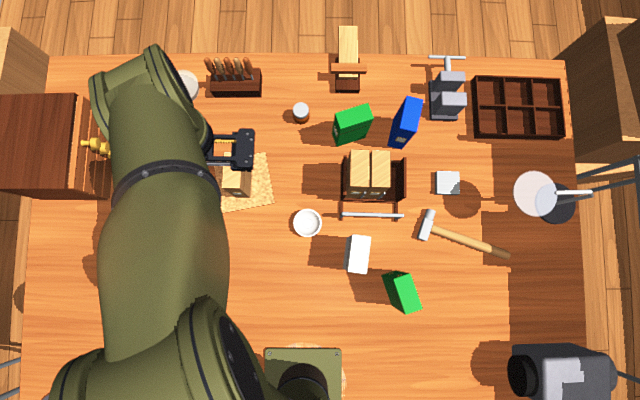

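Run:
```python
from h import *
c=read_camera("side")
px=np.array([(65,312),(105,272),(241,294),(206,343)])/2.7-.3+np.array([170,100])
X=back(c,px,.171);print(X.round(4),X.mean(0).round(4))
c=read_camera("side")
b=back(c,np.array([(222,562),(96,528)])/2.7-.3+np.array([170,100]),.006);print(b.round(4))
print(telemetry.state()["force"],r.job_done())
```

```text
[[0.5913 0.1943 0.171 ]
 [0.5919 0.1497 0.171 ]
 [0.5087 0.1494 0.171 ]
 [0.507  0.1994 0.171 ]] [0.5497 0.1732 0.171 ]
[[0.5146 0.1893 0.006 ]
 [0.6009 0.1856 0.006 ]]
the job is handed in; nothing more can be done
[-0.28862594  0.7500494   0.16615065] None
```

The short graver case is standing released on the cork mat and the job is handed in, at about 15 s of the 54 s allowed; the hand-in gave no verdict.

- **Tipping:** I hooked the closed fingers behind its top edge and pulled it forward. It went over onto the rail, leaning roughly 35°.
- **Lifting and setting down:** I gripped it by its sides near the top, a little to the spine side of its middle. I lifted it out, carried it to the mat and touched its front foot edge down. I then swung it to about 1° from upright with the fingers still on it, opened, and withdrew 18 cm upward.

**Last checks**
- **Position:** from the side camera, the centre of the case's top is at about (0.550, 0.173). The mat's centre was measured earlier at (0.553, 0.171), so it is about 4 mm off.
- **Upright:** the side picture shows it standing straight. Its bottom corners measured about 6–9 mm off in plan from the top ones, which would mean a lean of about 2–3°. I put most of that down to blurred corners in the crop, and it is inside the 6° limit.
- **Robot:** the force on the tool was near zero, with the fingers well above the case.
- **Tall cases:** both are upright in their stalls with no visible shift. I judged this from the pictures and did not measure it again.

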